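# Count along the sorting rack and file the measured gear in gap three

### The job

The steel gear lying in front of the sorting rack has measured as class three. Count the gaps with your fingertips along the rack's back rail, starting at the red end: touch the rail behind the first gap, then the second, then the third. Then push the gear along the bench into that third gap until it rests against the back rail, without lifting it or disturbing anything else on the bench.

Things in the scene. Friction and masses are not known exactly. Their poses are not given: they have to be found in the camera images.
- rack: fixed aluminium sorting rack without a floor: six gaps side by side, open above and at the front (-x, robot side). Origin on the bench under its middle; x runs into the gaps, y along the row. Gaps 48 mm wide, centred at y = -130, -78, -26, 26, 78, 130 mm; dividers between them 4 mm thick, 24 mm high, round-nosed, from x = -43 mm (mouth) to 33 mm. The gear slides in on the bench itself
- rail: back rail closing the gaps: fixed flat-topped aluminium bar 308 mm long (y), 16 mm deep (x), 34 mm high, higher than dividers and gears; a blank white card behind each gap. Origin on the bench under its middle, at rack x = 41 mm (front face at 33 mm); axes as the rack's. A touch counts for the gap where the point midway between the fingertips lies, so keep the fingers together
- cheek_red: red end plate of the rack, fixed, 92 mm (x) by 8 mm (y) by 44 mm high; it is at the rack's +y end or at its -y end (rack y = 158 or -158 mm), and the gaps are counted from it. Origin on the bench, in the middle of its thickness, at rack x = 0; axes parallel to the rack's
- cheek_grey: grey end plate, like the red one, at the other end of the rack
- red_end (a point): point on the red end plate on the line along the middle of the rail, at the height of the rail's top (34 mm). Along the rail from here the middles of the first, second and third gap are 28, 80 and 132 mm away
- gear: bright steel gear with a brass hub, lying flat on the bench in front of the rack, loose, about 0.17 kg: 42 mm over the teeth, toothed part 18 mm high, hub 22 mm across up to 21.5 mm. Collides as a plain cylinder. Origin: centre of its underside. Against the rail its centre is at rack x = 12 mm
- gear_brass: brass gear, same size as the steel gear, lying flat in one of the gaps of the rack; leave it alone. Origin: centre of its underside
- gear_black: black plastic gear with grey hub, same size as the steel gear, lying flat in one of the gaps of the rack; leave it alone. Origin: centre of its underside
- gear_blue: blue plastic gear with steel hub, same size as the steel gear, lying flat in one of the gaps of the rack; leave it alone. Origin: centre of its underside
- ring_gauge: steel ring, 54 mm across, 28 mm bore, 20 mm high, lying on the bench near one front corner of the rack; leave it alone. Origin: centre of its underside
- plug_gauge: steel plug gauge standing upright, foot 32 mm across, 50 mm high, near the other front corner of the rack; leave it alone. Origin: centre of its underside
- ball_stand: calibration ball (white, 25 mm) on a thin stem on a round dark foot 56 mm across, 96 mm high, to the left of the rack; leave it alone. Origin: centre of its underside
- clear_case: clear plastic pin case 70 by 100 by 22 mm, to the right of the rack; leave it alone. Origin: centre of its underside
- pendant: white joystick pendant 110 by 205 mm, 77 mm high at the stick, to the left; leave it alone. Origin on its underside
Not all that is in view belongs to the job. What is shaped like the gear but purple or turquoise is not meant.

How it is judged:
By the outcome, as a careful person would: the job done as asked, in the order asked, and still so for the second after the job is handed in, with the robot touching nothing.
It also fails if it takes over 59 s, if anything falls off the work surface, if the arm or the gripper's body presses on something with over 40 N, if the wrist force passes 120 N, or if a joint passes its speed limit or range.

### The arm

A 6-joint arm with a two-finger parallel gripper is mounted at the origin on the work surface. World frame = base frame: x ahead of the robot, y to its left, z up, the work surface at z = 0. Lengths are in m, angles in degrees, forces in N, time in s.
With the tool pointing down it reaches from about 0.35 to 0.875 m from the base axis. Payload 4.2 kg.
Tool frame: the origin (TCP) lies at the very end of the fingers, on their centre line; the grasp point (between the pads) lies 19 mm behind it; z points along the fingers, y is the line along which they close (so a half turn about z gives the same grasp; the last joint's range is limited). The gripper opens to 87 mm and grips with 3 to 60 N. Pads are 19 mm wide; open, the fingers measure 117 mm over their backs; the gripper's body (75 mm by 190 mm) begins 51 mm behind the grasp point.
Start: joints at [-56.23, 22.042, 0.453, 0, -68.411, -14.817], TCP at [0.203, -0.591, 0.223] pointing down, gripper open.
Joint ranges: [-179.83, 179.83], [-69.29, 118.12], [-61.27, 80.66], [-181.25, 117.63], [-171.15, -9.14], [-177.46, 177.46]. Speed limits (degrees/s): [159.86, 159.86, 180, 180, 180, 180].

### API

Orientations are given as a 3x3 rotation matrix whose columns are the frame's x, y, z axes.
In Python, from station import monitor, cams, ticket gives the robot as it stands.
- The arm moves only by the tool drive_tool, never from a script. Its argument "moves" is a list of rows, each an object with "delta_pos": the shift along the tool's x, y, z in mm, a list of three; "turn": the turn about the tool's z in rad; "claw": the opening, from 0 (shut) to 1 (fully open). A call has 1 to 12 rows; each row shifts and turns the commanded pose from where the row before left it, along the tool's axes as they then stand; what a row does not reach is not made up. A row lasts 1/8 s, in which the tool goes at most 62.5 mm and 10.7 degrees, less where a joint would pass 70% of its speed; a pose out of reach is approached as far as the arm can. A call is refused whole if a number of a shift passes 62.5 or a number of a turn 0.188, either way. A call with a gripper value outside its range is refused whole. The fingers move at their own pace and stop on an object; the grip force is fixed at half the most. Time passes only in rows, so rows that do not move let the fingers close. It gives the time, the measured TCP pose, the force, the opening and the grip force at its end, in the units of the state.
- monitor.sense(): the state, without advancing time (a new reading comes with each control period).
- cams.capture(name): name is "side" or "top" or "wrist"; returns a dict with "color" (480x640x3 uint8, red, green, blue), "range_z" (480x640 float32, m along the optical axis (not along the pixel's ray), 0 where there is no reading), "vertical_fov" (degrees; the focal length in pixels is half the picture's height over the tangent of half this angle, whatever the lens; pixels are square), "cx", "cy" (the principal point, pixels), "dist" ([k1, k2, p1, p2, k3] as OpenCV has them; the pictures are not rectified), "extrinsics" (4x4, takes a point from camera to world coordinates). Camera axes: x right, y down, z forward; pixel columns grow to the right and rows downward; lengths in m; the calibration is good to about 2 mm. A picture is of the moment at which its call begins.
- ticket.finish_job(): hands the job in; it is judged then, once.
The state is a dict: "time_s": time; "joints": joint angles; "joint_velocities": joint speeds; "effort": joint torques, N m; "tcp_pos": TCP position; "ee_rot": TCP orientation; "wrist_force": force on the tool from outside, world axes, zero at the start; "moment": the same for the moment, N m; "gripper_width": opening from 0.0 (shut) to 1.0 (fully open); "gripper_force": force on a finger pad.
Only numpy, scipy, OpenCV 4.12 (cv2) and the standard library are available. Lean on these libraries where they do the work, as an engineer would, in place of code of your own. Each camera call takes 0.05 s, during which the arm holds its last target. There are 200 camera calls.

## Working session

There is one attempt and no reset: what is moved stays moved. The work goes in short steps, Python scripts to look and compute and a tool call to move; the robot and the scene stay as the last step left them, time stands still between calls to the robot, and variables do not carry over. Pictures are saved under pics/ and viewed, at most 10 in all, crops included, and the job is handed in when it is done.

Besides the shell and the picture viewer there is one more tool, called after "Emit:" as name(argument=value, ...), one argument or row to a line, values as JSON. drive_tool: Moves the arm, as the interface text tells. Its arguments: {"type":"object","properties":{"moves":{"type":"array","items":{"type":"object","properties":{"delta_pos":{"type":"array","items":{"type":"number"}},"turn":{"type":"number"},"claw":{"type":"number"}}}}},"required":["moves"]}

```bash
mkdir -p pics; ls; cat > h.py <<'E'
import numpy as np, cv2
from station import monitor, cams, ticket
def K(d):
    f=d["color"].shape[0]/2/np.tan(np.radians(d["vertical_fov"]/2))
    return np.array([[f,0,d["cx"]],[0,f,d["cy"]],[0,0,1.]])
def plane(d,px,z):
    p=cv2.undistortPoints(np.float64(px).reshape(-1,1,2),K(d),np.float64(d["dist"])).reshape(-1,2)
    T=np.array(d["extrinsics"]); r=np.c_[p,np.ones(len(p))]@T[:3,:3].T; o=T[:3,3]
    return o+r*((z-o[2])/r[:,2])[:,None]
E
python3 - <<'E'
from h import *
import pickle
D={}
for n in("top","side"):
    d=cams.capture(n);D[n]=d;cv2.imwrite(f"pics/{n}0.png",d["color"][...,::-1])
    print(n,d["vertical_fov"],d["cx"],d["cy"],d["dist"],np.round(d["extrinsics"],3))
pickle.dump(D,open("d0.pkl","wb"))
print(monitor.sense())
E
```

```text
pics
top 55.72817184035268 315.95333170953376 238.54371553929755 [0.02871387 0.         0.         0.         0.        ] [[-0.011 -0.997  0.073  0.464]
 [-1.     0.013  0.022  0.046]
 [-0.023 -0.073 -0.997  1.053]
 [ 0.     0.     0.     1.   ]]
side 47.743116823768 314.43254136761647 238.7366858618311 [0.00062922 0.         0.         0.         0.        ] [[-0.779 -0.387  0.493 -0.046]
 [-0.626  0.459 -0.63   0.832]
 [ 0.017 -0.8   -0.6    0.78 ]
 [ 0.     0.     0.     1.   ]]
{'time_s': 0.1, 'joints': array([-5.62275849e+01,  2.20875836e+01,  3.89326072e-01, -2.48289002e-02,
       -6.84108925e+01, -1.48172250e+01]), 'joint_velocities': array([ 0.05321587, -0.10512594,  0.18624205,  0.08579733,  0.05725689,
       -0.06642972]), 'effort': array([-6.00600688e-04, -3.91689670e+01,  1.87935090e+01,  4.23188254e+00,
        1.34842182e-02, -7.64976767e-05]), 'tcp_pos': array([ 0.20287328, -0.59060628,  0.22156904]), 'ee_rot': array([[-9.45824778e-01, -3.24676709e-01, -7.24028825e-04],
       [-3.24677502e-01,  9.45823056e-01,  1.80752656e-03],
       [ 9.79413805e-05,  1.94467928e-03, -9.99998104e-01]]), 'wrist_force': array([-0.09313576, -0.24117739,  0.45825282]), 'moment': array([0.0022689 , 0.00695322, 0.02026592]), 'gripper_force': 0.0, 'gripper_width': 0.9995811382524559}
```

View pics/top0.png

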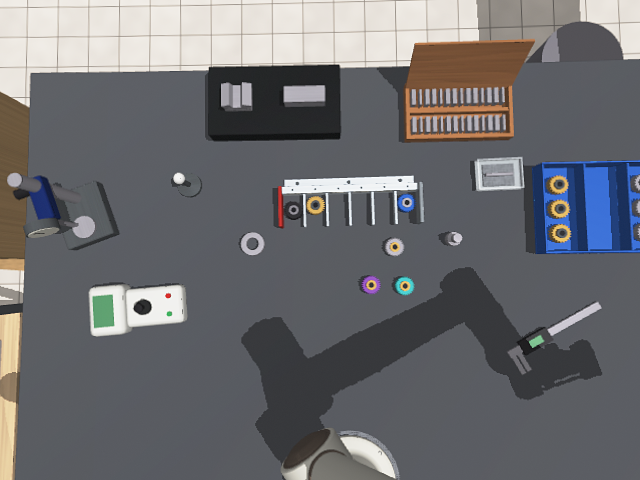

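View pics/side0.png

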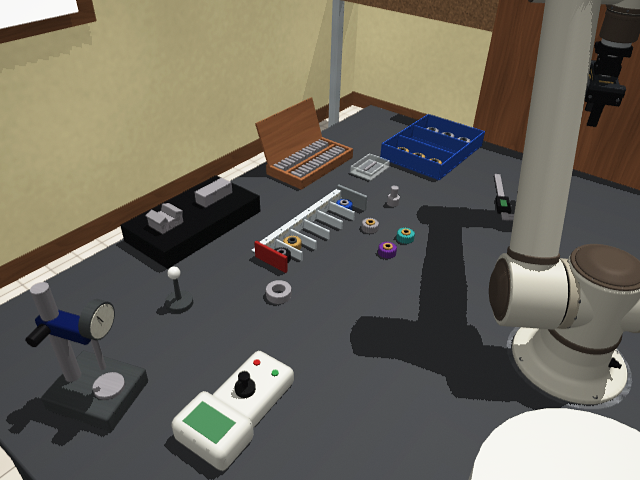

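Candidates for the gear in the top view: grey-rimmed gear with brass hub (395,247), purple (371,285), turquoise (404,286), black (293,210), brass (315,205), blue (407,203), ring gauge (252,243) and gears in the blue bin (558,184 and others). By the description it is (395,247). The red plate is at the left (+y) end at (280,205), and gap 3 looks empty at about (339,205).

```bash
python3 - <<'E'
from h import *
import pickle
D=pickle.load(open("d0.pkl","rb"));d=D["top"];c=d["color"]
crop=c[165:300,230:480];cv2.imwrite("pics/crop1.png",cv2.resize(crop,None,fx=3.2,fy=3.2,interpolation=cv2.INTER_CUBIC)[...,::-1])
hsv=cv2.cvtColor(c,cv2.COLOR_RGB2HSV)
# white rail
m=((hsv[...,1]<40)&(hsv[...,2]>190)).astype(np.uint8);m[:165]=0;m[225:]=0;m[:,:270]=0;m[:,430:]=0
n,l,s,ce=cv2.connectedComponentsWithStats(m)
for i in range(1,n):
    if s[i,4]>20: print("white",s[i],ce[i])
red=((hsv[...,1]>150)&((hsv[...,0]<8)|(hsv[...,0]>172))).astype(np.uint8);red[:165]=0;red[240:]=0;red[:,:260]=0;red[:,300:]=0
p=np.argwhere(red)[:,::-1].astype(np.float32);r=cv2.minAreaRect(p);print("red",r,plane(d,cv2.boxPoints(r),.044).round(4).tolist())
# heights around rack through depth
T=np.array(d["extrinsics"]);
v,u=np.mgrid[165:300,230:480];z=d["range_z"][165:300,230:480]
q=cv2.undistortPoints(np.float64(np.c_[u.ravel(),v.ravel()]).reshape(-1,1,2),K(d),np.float64(d["dist"])).reshape(-1,2)
P=(np.c_[q,np.ones(len(q))]*z.reshape(-1,1))@T[:3,:3].T+T[:3,3]
h=P[:,2].reshape(z.shape)
np.save("P.npy",P.reshape(*z.shape,3))
for name,a,b in(("rail",.029,.039),):
    mm=((h>a)&(h<b)).astype(np.uint8);n,l,s,ce=cv2.connectedComponentsWithStats(mm)
    i=1+s[1:,4].argmax();Q=P[(l==i).ravel(),:2].astype(np.float32);print(name,s[i],ce[i]+[230,165],cv2.minAreaRect(Q*1000))
mm=(h>.008).astype(np.uint8);n,l,s,ce=cv2.connectedComponentsWithStats(mm)
for i in range(1,n):
    if s[i,4]>30: Q=P[(l==i).ravel()];print(s[i],Q.mean(0).round(4),Q.min(0).round(3),Q.max(0).round(3))
E
```

```text
white [ 282  176  135   49 1830] [349.39508197 185.2863388 ]
white [394 191   4  33  80] [395.6375 207.5875]
white [326 193   3  32  66] [326.87878788 208.62121212]
white [371 192   4  33  76] [372.48684211 207.57894737]
white [303 194   3  31  62] [304.14516129 209.        ]
red ((280.0, 206.5), (41.0, 4.0), 90.0) [[0.6579, 0.1528, 0.044], [0.6577, 0.1438, 0.044], [0.565, 0.1443, 0.044], [0.5651, 0.1533, 0.044]]
rail [  51   18  138   14 1011] [349.58753709 187.94559842] ((651.2664184570312, -7.8494415283203125), (22.471988677978516, 310.325439453125), 1.4856842756271362)
[245   0   5  26  89] [ 0.6749 -0.3006  0.0187] [ 0.646 -0.305  0.008] [ 0.704 -0.298  0.028]
[  47   15  148   48 2574] [ 0.6295 -0.0139  0.0351] [ 0.464 -0.171  0.008] [0.674 0.156 1.053]
[ 76  31  18  19 253] [0.6171 0.0721 0.0202] [0.597 0.052 0.008] [0.638 0.091 0.028]
[ 11  67  24  24 339] [0.5305 0.2154 0.0205] [0.504 0.19  0.008] [0.557 0.241 0.027]
[216  67  16  14 182] [ 0.5346 -0.2361  0.0396] [ 0.464 -0.255  0.008] [0.551 0.046 1.053]
[154  73  20  18 269] [ 0.5198 -0.1084  0.0199] [ 0.5  -0.13  0.01] [ 0.539 -0.086  0.028]
[131 111  20  18 282] [ 0.4348 -0.0526  0.0237] [ 0.415 -0.075  0.008] [0.464 0.046 1.053]
[165 112  20  18 268] [ 0.4322 -0.1278  0.0276] [ 0.412 -0.151  0.008] [0.464 0.046 1.053]
```

View pics/crop1.png

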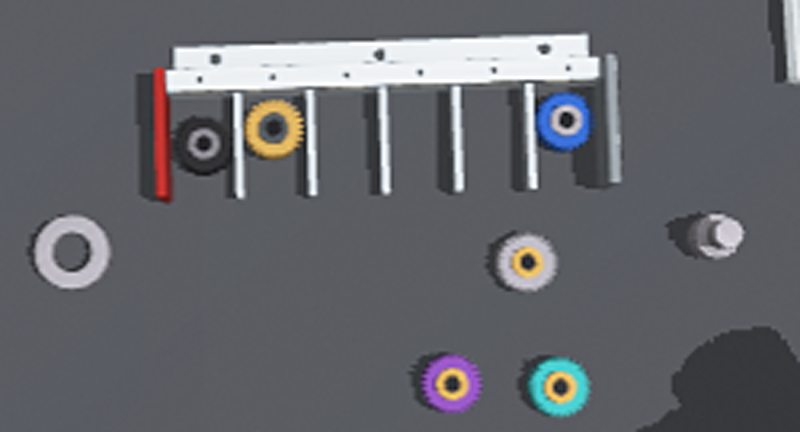

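The crop confirms the steel gear with brass hub at crop (526,262). The red plate is at (161,135), black is in gap 1, brass in gap 2, blue in gap 6 and gap 3 is empty. The rail's front strip carries one dot per gap, at crop (200,79), (272,77), (347,75), (420,72), (494,70) and (569,68).

```bash
python3 - <<'E'
from h import *
import pickle
d=pickle.load(open("d0.pkl","rb"))["top"];c=d["color"]
dots=np.array([(200,79),(272,77),(347,75),(420,72),(494,70),(569,68)])/3.2+[230,165]-.35
W=plane(d,dots,.034);print(W.round(4).tolist())
f=np.polyfit(W[:,1],W[:,0],1);print("yaw slope dx/dy",f,np.diff(W[:,1]))
P=np.load("P.npy");print("heights",[(r,P[r-165,(340-230)].round(3).tolist()) for r in range(176,198,2)])
hsv=cv2.cvtColor(c,cv2.COLOR_RGB2HSV)
g=plane(d,[[230+526/3.2-.35,165+262/3.2-.35]],.0215);print("gear hub",g)
P2=P.reshape(-1,3)
for n,px in(("dividers",[(304.1,209),(326.9,208.6),(372.5,207.6),(395.6,207.6)]),):
    print(n,plane(d,px,.024).round(4).tolist())
E
```

```text
[[0.6516, 0.1217, 0.034], [0.6523, 0.0706, 0.034], [0.6529, 0.0174, 0.034], [0.6542, -0.0342, 0.034], [0.6548, -0.0864, 0.034], [0.6553, -0.139, 0.034]]
yaw slope dx/dy [-0.01495124  0.65340381] [-0.05113927 -0.05315423 -0.05161444 -0.05215157 -0.05266943]
heights [(176, [0.687, 0.012, 0.002]), (178, [0.682, 0.012, 0.004]), (180, [0.678, 0.012, 0.003]), (182, [0.672, 0.012, 0.005]), (184, [0.667, 0.012, 0.007]), (186, [0.658, 0.013, 0.034]), (188, [0.652, 0.013, 0.037]), (190, [0.648, 0.013, 0.037]), (192, [0.644, 0.013, 0.032]), (194, [0.645, 0.012, -0.002]), (196, [0.641, 0.012, -0.001])]
gear hub [[ 0.51938247 -0.10757298  0.0215    ]]
dividers [[0.6077, 0.0954, 0.024], [0.6078, 0.0433, 0.024], [0.6086, -0.0605, 0.024], [0.6078, -0.1128, 0.024]]
```

Emit:
drive_tool(
  moves=[
    {"turn": 0.158, "claw": 0},
    {"turn": 0.158, "claw": 0},
    {"delta_pos": [-28.5, 44, 0], "claw": 0},
    {"delta_pos": [-28.5, 44, 0], "claw": 0},
    {"delta_pos": [-28.5, 44, 0], "claw": 0},
    {"delta_pos": [-28.5, 44, 0], "claw": 0},
    {"delta_pos": [-28.5, 44, 0], "claw": 0},
    {"delta_pos": [-28.5, 44, 0], "claw": 0},
    {"delta_pos": [-28.5, 44, 0], "claw": 0},
    {"delta_pos": [-28.5, 44, 0], "claw": 0},
    {"delta_pos": [-28.5, 44, 0], "claw": 0},
    {"delta_pos": [-28.5, 44, 0], "claw": 0},
  ],
)

```text
invalid input
```

Emit:
drive_tool(
  moves=[
    {"delta_pos": [-28.5, 44, 0], "claw": 0},
    {"delta_pos": [-28.5, 44, 0], "claw": 0},
    {"delta_pos": [-28.5, 44, 10], "claw": 0},
    {"delta_pos": [-28.5, 44, 20], "claw": 0},
    {"delta_pos": [-28.5, 44, 30], "claw": 0},
    {"delta_pos": [-28.5, 44, 30], "claw": 0},
    {"delta_pos": [0, 0, 30], "claw": 0},
    {"claw": 0},
    {"claw": 0},
  ],
)

```text
invalid input
```

Emit:
drive_tool(
  moves=[
    {"delta_pos": [0, 0, 0], "turn": 0.158, "claw": 0},
    {"delta_pos": [0, 0, 0], "turn": 0.158, "claw": 0},
    {"delta_pos": [-28.5, 44, 0], "turn": 0, "claw": 0},
    {"delta_pos": [-28.5, 44, 0], "turn": 0, "claw": 0},
    {"delta_pos": [-28.5, 44, 0], "turn": 0, "claw": 0},
    {"delta_pos": [-28.5, 44, 0], "turn": 0, "claw": 0},
    {"delta_pos": [-28.5, 44, 0], "turn": 0, "claw": 0},
    {"delta_pos": [-28.5, 44, 0], "turn": 0, "claw": 0},
    {"delta_pos": [-28.5, 44, 0], "turn": 0, "claw": 0},
    {"delta_pos": [-28.5, 44, 0], "turn": 0, "claw": 0},
    {"delta_pos": [-28.5, 44, 0], "turn": 0, "claw": 0},
    {"delta_pos": [-28.5, 44, 0], "turn": 0, "claw": 0},
  ],
)

```text
time_s: 1.6
tcp_pos: [0.4819, -0.1452, 0.2224]
ee_rot: [[-1.0, -0.015, -0.0], [-0.015, 1.0, 0.0], [0.0, 0.0, -1.0]]
wrist_force: [0.4, 0.1, 0.6]
gripper_width: 0.005
gripper_force: 0.0
```

Emit:
drive_tool(
  moves=[
    {"delta_pos": [-29, 44, 0], "turn": 0, "claw": 0},
    {"delta_pos": [-29, 44, 0], "turn": 0, "claw": 0},
    {"delta_pos": [-29, 44, 0], "turn": 0, "claw": 0},
    {"delta_pos": [-29, 44, 0], "turn": 0, "claw": 0},
    {"delta_pos": [0, 0, 0], "turn": 0, "claw": 0},
    {"delta_pos": [0, 0, 0], "turn": 0, "claw": 0},
  ],
)

```text
time_s: 2.35
tcp_pos: [0.5942, 0.0306, 0.2218]
ee_rot: [[-1.0, -0.015, -0.002], [-0.015, 1.0, -0.0], [0.002, -0.0, -1.0]]
wrist_force: [-0.3, 0.2, 0.6]
gripper_width: 0.003
gripper_force: 0.0
```

```bash
python3 - <<'E'
from h import *
import pickle
d=cams.capture("wrist");pickle.dump(d,open("w1.pkl","wb"));cv2.imwrite("pics/w1.png",d["color"][...,::-1])
print(np.round(d["extrinsics"],3),d["vertical_fov"],d["dist"])
E
```

```text
[[-0.014  0.971  0.238  0.529]
 [ 1.     0.014  0.003  0.03 ]
 [-0.001  0.238 -0.971  0.384]
 [ 0.     0.     0.     1.   ]] 63.50033662164272 [-0.06659955  0.          0.          0.          0.        ]
```

View pics/w1.png

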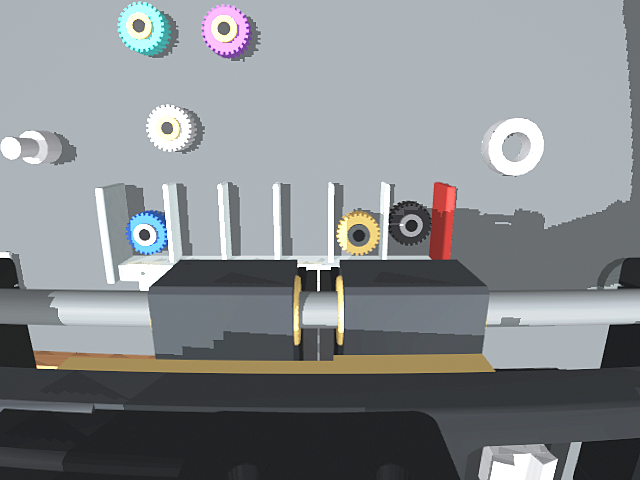

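The wrist view shows the gear at (170,128), divider noses at about (170,183), (223,182), (277,183), (332,182) and (386,182), and the red plate at (444,184). Gap 3 is between noses (277) and (332), and it is empty.

```bash
python3 - <<'E'
from h import *
import pickle
d=pickle.load(open("w1.pkl","rb"))
print("noses",plane(d,[(170,184),(223,183),(277,184),(331,183),(385,183)],.024).round(4).tolist())
hsv=cv2.cvtColor(d["color"],cv2.COLOR_RGB2HSV)
c=d["color"][90:165,135:215]; g=cv2.cvtColor(c,cv2.COLOR_RGB2GRAY)
sub=hsv[100:156,140:200]
m=((sub[...,1]>35)&(sub[...,0]>10)&(sub[...,0]<35)).astype(np.uint8)
p=np.argwhere(m)[:,::-1].astype(np.float32)+[140,100];print(len(p),p.min(0),p.max(0))
(cc,r)=cv2.minEnclosingCircle(p.astype(np.float32));print(cc,r,plane(d,[cc],.0215))
m2=(g>225).astype(np.uint8);ct=max(cv2.findContours(m2,0,1)[0],key=cv2.contourArea);cc,r=cv2.minEnclosingCircle(ct);cc=np.array(cc)+[135,90];print(cc,r,plane(d,[cc],.018))
E
```

```text
noses [[0.57, -0.1083, 0.024], [0.5687, -0.0581, 0.024], [0.569, -0.0078, 0.024], [0.5674, 0.0423, 0.024], [0.5666, 0.0925, 0.024]]
93 [160. 117.] [179. 140.]
(169.81080627441406, 128.56756591796875) 11.773000717163086 [[ 0.51946533 -0.10608401  0.0215    ]]
[167.71472549 127.88241196] 23.94399070739746 [[ 0.51875217 -0.10933506  0.018     ]]
```

Emit:
drive_tool(
  moves=[
    {"delta_pos": [-29, 45, 0], "turn": 0, "claw": 0},
    {"delta_pos": [-29, 45, 0], "turn": 0, "claw": 0},
    {"delta_pos": [0, 0, 40], "turn": 0, "claw": 0},
    {"delta_pos": [0, 0, 50], "turn": 0, "claw": 0},
    {"delta_pos": [0, 0, 50], "turn": 0, "claw": 0},
    {"delta_pos": [0, 0, 20], "turn": 0, "claw": 0},
    {"delta_pos": [0, 0, 0], "turn": 0, "claw": 0},
    {"delta_pos": [0, 0, 0], "turn": 0, "claw": 0},
  ],
)

```text
time_s: 3.4
tcp_pos: [0.6524, 0.1211, 0.0643]
ee_rot: [[-1.0, -0.014, 0.003], [-0.014, 1.0, 0.001], [-0.003, 0.001, -1.0]]
wrist_force: [0.1, -0.1, 0.5]
gripper_width: 0.007
gripper_force: 0.0
```

```bash
python3 - <<'E'
from h import *
d=cams.capture("side");cv2.imwrite("pics/s2.png",cv2.resize(d["color"][170:300,220:400],None,fx=4,fy=4,interpolation=cv2.INTER_CUBIC)[...,::-1])
s=monitor.sense();print(s["tcp_pos"],s["wrist_force"])
E
```

```text
[0.65259655 0.12142962 0.06460873] [ 0.1807741  -0.49470712  0.58339044]
```

View pics/s2.png

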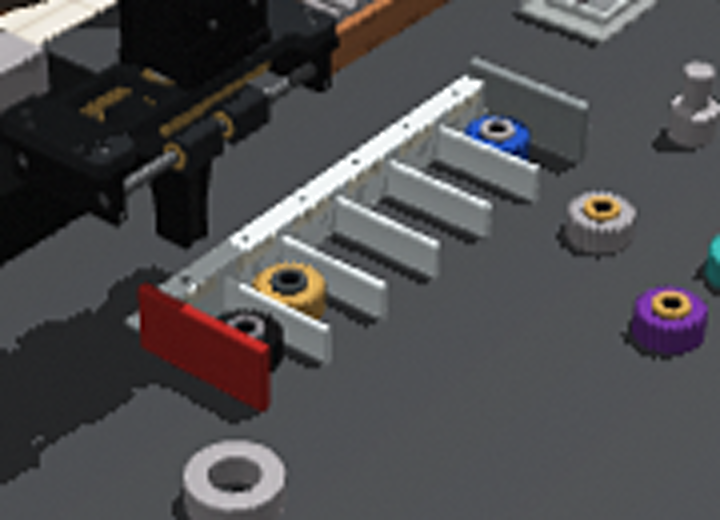

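The side crop shows the closed fingertips at (185,240), about 30 mm above the rail and over gap 1 (its dot is at (186,285)). Nothing is in the way, so I'll descend gently.

Emit:
drive_tool(
  moves=[
    {"delta_pos": [0, 0, 24], "turn": 0, "claw": 0},
    {"delta_pos": [0, 0, 2], "turn": 0, "claw": 0},
    {"delta_pos": [0, 0, 1.5], "turn": 0, "claw": 0},
    {"delta_pos": [0, 0, 1.5], "turn": 0, "claw": 0},
    {"delta_pos": [0, 0, 1], "turn": 0, "claw": 0},
  ],
)

```text
time_s: 4.08
tcp_pos: [0.6522, 0.1219, 0.0345]
ee_rot: [[-1.0, -0.016, 0.002], [-0.016, 1.0, 0.0], [-0.002, 0.0, -1.0]]
wrist_force: [-2.5, 0.2, 9.3]
gripper_width: 0.0
gripper_force: 4.4
```

Emit:
drive_tool(
  moves=[
    {"delta_pos": [0, 0, -20], "turn": 0, "claw": 0},
    {"delta_pos": [0, -26, 0], "turn": 0, "claw": 0},
    {"delta_pos": [0, -26, 0], "turn": 0, "claw": 0},
    {"delta_pos": [0, 0, 0], "turn": 0, "claw": 0},
    {"delta_pos": [0, 0, 14], "turn": 0, "claw": 0},
    {"delta_pos": [0, 0, 3], "turn": 0, "claw": 0},
    {"delta_pos": [0, 0, 2], "turn": 0, "claw": 0},
    {"delta_pos": [0, 0, 1], "turn": 0, "claw": 0},
    {"delta_pos": [0, 0, 0], "turn": 0, "claw": 0},
  ],
)

```text
time_s: 5.2
tcp_pos: [0.6511, 0.0695, 0.0344]
ee_rot: [[-1.0, -0.017, -0.003], [-0.017, 1.0, -0.002], [0.003, -0.002, -1.0]]
wrist_force: [-7.1, -1.2, 13.0]
gripper_width: 0.005
gripper_force: 6.5
```

Emit:
drive_tool(
  moves=[
    {"delta_pos": [0, 0, -20], "turn": 0, "claw": 0},
    {"delta_pos": [0, -26, 0], "turn": 0, "claw": 0},
    {"delta_pos": [0, -26, 0], "turn": 0, "claw": 0},
    {"delta_pos": [0, 0, 0], "turn": 0, "claw": 0},
    {"delta_pos": [0, 0, 14], "turn": 0, "claw": 0},
    {"delta_pos": [0, 0, 3], "turn": 0, "claw": 0},
    {"delta_pos": [0, 0, 2], "turn": 0, "claw": 0},
    {"delta_pos": [0, 0, 1], "turn": 0, "claw": 0},
    {"delta_pos": [0, 0, 0], "turn": 0, "claw": 0},
  ],
)

```text
time_s: 6.32
tcp_pos: [0.6519, 0.0185, 0.0344]
ee_rot: [[-1.0, -0.017, -0.002], [-0.017, 1.0, -0.001], [0.002, -0.001, -1.0]]
wrist_force: [-6.6, 0.9, 13.1]
gripper_width: 0.004
gripper_force: 6.6
```

Three touches made in order. Now to the gear.

Emit:
drive_tool(
  moves=[
    {"delta_pos": [0, 0, -40], "turn": 0, "claw": 0},
    {"delta_pos": [0, 0, -35], "turn": 0, "claw": 0.78},
    {"delta_pos": [45, -41, 0], "turn": 0, "claw": 0.78},
    {"delta_pos": [45, -41, 0], "turn": 0, "claw": 0.78},
    {"delta_pos": [45, -41, 0], "turn": 0, "claw": 0.78},
    {"delta_pos": [0, 0, 0], "turn": 0, "claw": 0.78},
    {"delta_pos": [0, 0, 35], "turn": 0, "claw": 0.78},
    {"delta_pos": [0, 0, 35], "turn": 0, "claw": 0.78},
    {"delta_pos": [0, 0, 0], "turn": 0, "claw": 0.78},
    {"delta_pos": [0, 0, 0], "turn": 0, "claw": 0.78},
  ],
)

```text
time_s: 7.58
tcp_pos: [0.5212, -0.1068, 0.0383]
ee_rot: [[-1.0, -0.016, 0.001], [-0.016, 1.0, -0.0], [-0.001, -0.0, -1.0]]
wrist_force: [0.8, 0.5, 0.7]
gripper_width: 0.777
gripper_force: 0.0
```

```bash
python3 - <<'E'
from h import *
d=cams.capture("wrist");cv2.imwrite("pics/w2.png",d["color"][...,::-1])
s=monitor.sense();print(s["tcp_pos"],s["gripper_width"])
E
```

```text
[ 0.52143827 -0.10686937  0.03871491] 0.7794910764038997
```

View pics/w2.png

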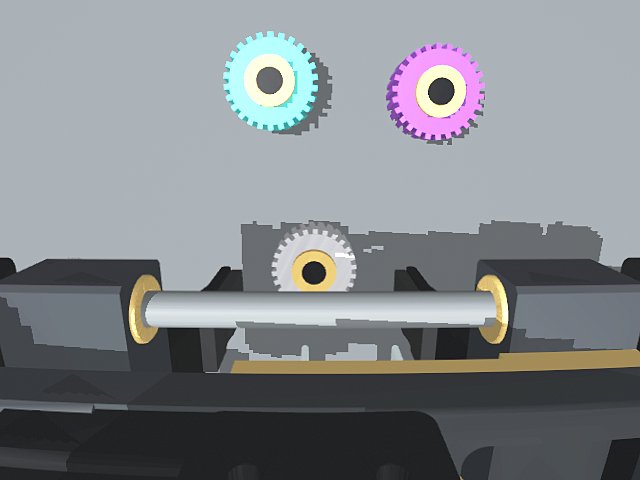

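The gear hub is at (314,271), midway between the open fingers (about 215 and 415). I'll lower, narrow to a loose cage and slide the gear along +y.

Emit:
drive_tool(
  moves=[
    {"delta_pos": [2, 0, 20], "turn": 0, "claw": 0.78},
    {"delta_pos": [0, 0, 12], "turn": 0, "claw": 0.78},
    {"delta_pos": [0, 0, 0], "turn": 0, "claw": 0.53},
    {"delta_pos": [0, 0, 0], "turn": 0, "claw": 0.53},
    {"delta_pos": [0, 0, 0], "turn": 0, "claw": 0.53},
    {"delta_pos": [0, 0, 0], "turn": 0, "claw": 0.53},
    {"delta_pos": [0, 2, 0], "turn": 0, "claw": 0.53},
    {"delta_pos": [0, 2, 0], "turn": 0, "claw": 0.53},
  ],
)

```text
time_s: 8.62
tcp_pos: [0.518, -0.1035, 0.0058]
ee_rot: [[-1.0, -0.015, 0.0], [-0.015, 1.0, -0.0], [-0.0, -0.0, -1.0]]
wrist_force: [-0.7, -1.9, 1.6]
gripper_width: 0.532
gripper_force: 1.0
```

Emit:
drive_tool(
  moves=[
    {"delta_pos": [0, 5, 0], "turn": 0, "claw": 0.53},
    {"delta_pos": [0, 10, 0], "turn": 0, "claw": 0.53},
    {"delta_pos": [0, 10, 0], "turn": 0, "claw": 0.53},
    {"delta_pos": [0, 10, 0], "turn": 0, "claw": 0.53},
    {"delta_pos": [0, 10, 0], "turn": 0, "claw": 0.53},
    {"delta_pos": [0, 10, 0], "turn": 0, "claw": 0.53},
    {"delta_pos": [0, 10, 0], "turn": 0, "claw": 0.53},
    {"delta_pos": [0, 10, 0], "turn": 0, "claw": 0.53},
    {"delta_pos": [0, 10, 0], "turn": 0, "claw": 0.53},
    {"delta_pos": [0, 10, 0], "turn": 0, "claw": 0.53},
    {"delta_pos": [0, 10, 0], "turn": 0, "claw": 0.53},
    {"delta_pos": [0, 8, 0], "turn": 0, "claw": 0.53},
  ],
)

```text
time_s: 10.12
tcp_pos: [0.516, 0.0103, 0.0055]
ee_rot: [[-1.0, -0.015, -0.0], [-0.015, 1.0, -0.0], [0.0, -0.0, -1.0]]
wrist_force: [-0.4, -2.0, 1.0]
gripper_width: 0.533
gripper_force: 1.0
```

Emit:
drive_tool(
  moves=[
    {"delta_pos": [0, 5, 0], "turn": 0, "claw": 0.53},
    {"delta_pos": [0, 3, 0], "turn": 0, "claw": 0.53},
    {"delta_pos": [0, 0, 0], "turn": 0, "claw": 0.53},
    {"delta_pos": [0, 0, 0], "turn": 0, "claw": 0.53},
  ],
)

```text
time_s: 10.62
tcp_pos: [0.516, 0.0177, 0.0054]
ee_rot: [[-1.0, -0.014, -0.0], [-0.014, 1.0, 0.0], [0.0, 0.0, -1.0]]
wrist_force: [-0.3, 0.6, -0.2]
gripper_width: 0.534
gripper_force: 0.0
```

```bash
python3 - <<'E'
from h import *
d=cams.capture("wrist");cv2.imwrite("pics/w3.png",d["color"][...,::-1])
s=monitor.sense();print(s["tcp_pos"],s["gripper_width"],s["wrist_force"])
E
```

```text
[0.51603818 0.01761929 0.00543822] 0.5322724166106247 [-0.47042414 -0.04460032 -0.09923455]
```

View pics/w3.png

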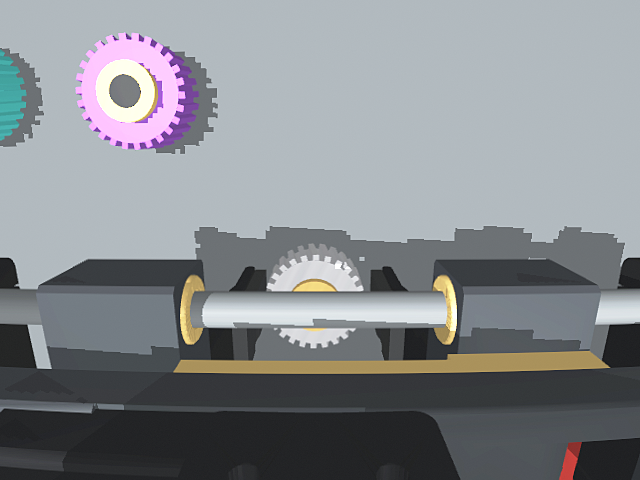

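The gear's still caged, centred at about (315,303) between the fingers (250 and 385). Next I'll open, lift, go behind it, set the fingers to a narrow fork and lower.

Emit:
drive_tool(
  moves=[
    {"delta_pos": [0, -2, 0], "turn": 0, "claw": 0.65},
    {"delta_pos": [0, 0, 0], "turn": 0, "claw": 0.65},
    {"delta_pos": [0, 0, -30], "turn": 0, "claw": 0.65},
    {"delta_pos": [0, 0, -30], "turn": 0, "claw": 0.65},
    {"delta_pos": [22, 0, 0], "turn": 0, "claw": 0.12},
    {"delta_pos": [22, 0, 0], "turn": 0, "claw": 0.12},
    {"delta_pos": [0, 0, 0], "turn": 0, "claw": 0.12},
    {"delta_pos": [0, 0, 0], "turn": 0, "claw": 0.12},
    {"delta_pos": [0, 0, 0], "turn": 0, "claw": 0.12},
  ],
)

```text
time_s: 11.8
tcp_pos: [0.473, 0.0151, 0.0655]
ee_rot: [[-1.0, -0.015, 0.001], [-0.015, 1.0, 0.0], [-0.001, 0.0, -1.0]]
wrist_force: [-0.4, 0.1, 0.2]
gripper_width: 0.176
gripper_force: 0.0
```

```bash
python3 - <<'E'
from h import *
d=cams.capture("top");cv2.imwrite("pics/t3.png",cv2.resize(d["color"][165:300,230:480],None,fx=3.2,fy=3.2,interpolation=cv2.INTER_CUBIC)[...,::-1])
e=cams.capture("side");cv2.imwrite("pics/s3.png",cv2.resize(e["color"][170:300,220:420],None,fx=4,fy=4,interpolation=cv2.INTER_CUBIC)[...,::-1])
hsv=cv2.cvtColor(e["color"],cv2.COLOR_RGB2HSV)
m=((hsv[...,1]>90)&(hsv[...,0]>10)&(hsv[...,0]<30)).astype(np.uint8);m[:190]=0;m[300:]=0;m[:,:260]=0;m[:,430:]=0
n,l,s,c=cv2.connectedComponentsWithStats(m)
for i in range(1,n):
    if s[i,4]>8: print(s[i],c[i],plane(e,[c[i]],.0215).round(4))
s=monitor.sense();print(s["tcp_pos"],s["gripper_width"])
E
```

```text
[353 195   9   5  15] [356.33333333 197.13333333] [[ 0.6071 -0.1751  0.0215]]
[358 195  24  19  85] [370.24705882 205.47058824] [[ 0.5572 -0.1658  0.0215]]
[340 200  10   7  32] [344.46875 202.90625] [[ 0.6144 -0.1329  0.0215]]
[353 202   6   4  11] [355.27272727 203.54545455] [[ 0.5915 -0.1484  0.0215]]
[358 216   7   7  25] [361.72 218.6 ] [[ 0.5402 -0.1034  0.0215]]
[402 229   8   6  39] [405.43589744 231.61538462] [[ 0.4292 -0.126   0.0215]]
[283 236  19  14 123] [293.58536585 242.04878049] [[0.6063 0.0768 0.0215]]
[336 243  10   7  46] [340.41304348 246.08695652] [[0.5143 0.0194 0.0215]]
[383 243   9   7  43] [387.1627907  245.86046512] [[ 0.4324 -0.0507  0.0215]]
[0.47265029 0.01500966 0.06541128] 0.14747216266319893
```

View pics/s3.png

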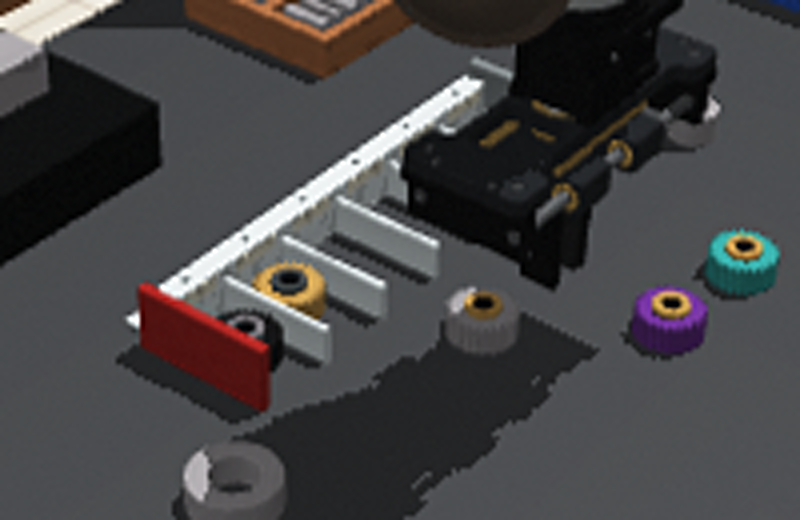

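The side crop shows the gear at (483,320), in front of gap 3 (between dividers ending at (385,300) and (437,260)), and the fork is hovering behind it. Lowering and starting the push.

Emit:
drive_tool(
  moves=[
    {"delta_pos": [0, 0, 30], "turn": 0, "claw": 0.08},
    {"delta_pos": [0, 0, 29], "turn": 0, "claw": 0.08},
    {"delta_pos": [0, 0, 0], "turn": 0, "claw": 0.08},
    {"delta_pos": [-6, 0, 0], "turn": 0, "claw": 0.08},
    {"delta_pos": [-6, 0, 0], "turn": 0, "claw": 0.08},
    {"delta_pos": [-6, 0, 0], "turn": 0, "claw": 0.08},
    {"delta_pos": [-6, 0, 0], "turn": 0, "claw": 0.08},
    {"delta_pos": [-6, 0, 0], "turn": 0, "claw": 0.08},
    {"delta_pos": [-6, 0, 0], "turn": 0, "claw": 0.08},
    {"delta_pos": [0, 0, 0], "turn": 0, "claw": 0.08},
  ],
)

```text
time_s: 13.15
tcp_pos: [0.5092, 0.0157, 0.0066]
ee_rot: [[-1.0, -0.015, 0.002], [-0.015, 1.0, 0.0], [-0.002, 0.0, -1.0]]
wrist_force: [-0.9, -0.1, 0.7]
gripper_width: 0.08
gripper_force: 0.0
```

```bash
python3 - <<'E'
from h import *
e=cams.capture("side");cv2.imwrite("pics/s4.png",cv2.resize(e["color"][190:290,240:390],None,fx=5,fy=5,interpolation=cv2.INTER_CUBIC)[...,::-1])
s=monitor.sense();print(s["tcp_pos"],s["gripper_width"],s["wrist_force"])
E
```

```text
[0.50894851 0.01568649 0.00656579] 0.08701256867953401 [-0.00324109 -0.24023099 -0.09539938]
```

View pics/s4.png

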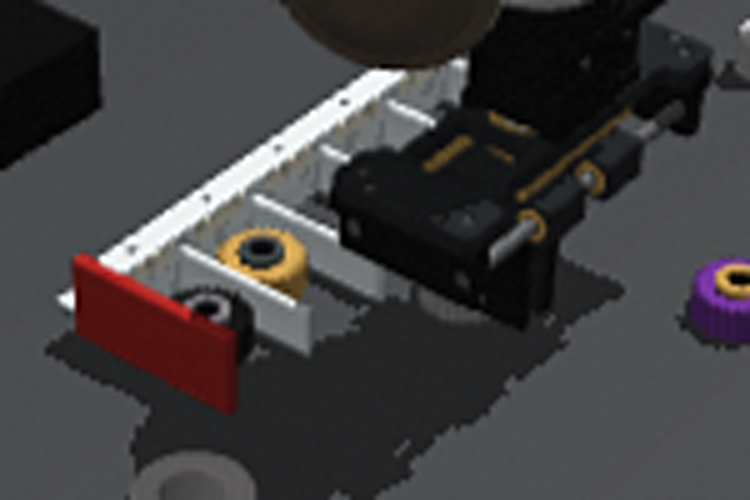

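The gear at (445,300) is at the mouth of gap 3, to the right of the divider ending at (380,290). Carrying on.

Emit:
drive_tool(
  moves=[
    {"delta_pos": [-6, 0, 0], "turn": 0, "claw": 0.08},
    {"delta_pos": [-6, 0, 0], "turn": 0, "claw": 0.08},
    {"delta_pos": [-6, 0, 0], "turn": 0, "claw": 0.08},
    {"delta_pos": [-6, 0, 0], "turn": 0, "claw": 0.08},
    {"delta_pos": [-6, 0, 0], "turn": 0, "claw": 0.08},
  ],
)

```text
time_s: 13.82
tcp_pos: [0.5385, 0.0159, 0.0065]
ee_rot: [[-1.0, -0.015, -0.0], [-0.015, 1.0, 0.0], [0.0, 0.0, -1.0]]
wrist_force: [-0.9, 0.6, -0.8]
gripper_width: 0.079
gripper_force: 0.5
```

Emit:
drive_tool(
  moves=[
    {"delta_pos": [-6, 0, 0], "turn": 0, "claw": 0.08},
    {"delta_pos": [-6, 0, 0], "turn": 0, "claw": 0.08},
    {"delta_pos": [-6, 0, 0], "turn": 0, "claw": 0.08},
  ],
)

```text
time_s: 14.2
tcp_pos: [0.5565, 0.0162, 0.0065]
ee_rot: [[-1.0, -0.015, 0.0], [-0.015, 1.0, 0.0], [-0.0, 0.0, -1.0]]
wrist_force: [-0.6, 0.9, 0.0]
gripper_width: 0.076
gripper_force: 0.5
```

Emit:
drive_tool(
  moves=[
    {"delta_pos": [-6, 0, 0], "turn": 0, "claw": 0.08},
    {"delta_pos": [-6, 0, 0], "turn": 0, "claw": 0.08},
    {"delta_pos": [-6, 0, 0], "turn": 0, "claw": 0.08},
  ],
)

```text
time_s: 14.58
tcp_pos: [0.5745, 0.0165, 0.0065]
ee_rot: [[-1.0, -0.015, 0.0], [-0.015, 1.0, 0.0], [-0.0, 0.0, -1.0]]
wrist_force: [-0.9, -0.5, -1.2]
gripper_width: 0.084
gripper_force: 0.5
```

Emit:
drive_tool(
  moves=[
    {"delta_pos": [-5, 0, 0], "turn": 0, "claw": 0.08},
    {"delta_pos": [-5, 0, 0], "turn": 0, "claw": 0.08},
    {"delta_pos": [-3, 0, 0], "turn": 0, "claw": 0.08},
  ],
)

```text
time_s: 14.95
tcp_pos: [0.5874, 0.0167, 0.0065]
ee_rot: [[-1.0, -0.015, 0.0], [-0.015, 1.0, -0.0], [-0.0, -0.0, -1.0]]
wrist_force: [-1.4, -0.7, -1.1]
gripper_width: 0.084
gripper_force: 0.5
```

Emit:
drive_tool(
  moves=[
    {"delta_pos": [-2, 0, 0], "turn": 0, "claw": 0.08},
    {"delta_pos": [-2, 0, 0], "turn": 0, "claw": 0.08},
    {"delta_pos": [-1.5, 0, 0], "turn": 0, "claw": 0.08},
  ],
)

```text
time_s: 15.32
tcp_pos: [0.5926, 0.0167, 0.0065]
ee_rot: [[-1.0, -0.015, -0.0], [-0.015, 1.0, -0.0], [0.0, -0.0, -1.0]]
wrist_force: [-0.9, 0.0, 0.7]
gripper_width: 0.078
gripper_force: 0.5
```

Emit:
drive_tool(
  moves=[
    {"delta_pos": [-1.5, 0, 0], "turn": 0, "claw": 0.08},
    {"delta_pos": [-1, 0, 0], "turn": 0, "claw": 0.08},
  ],
)

```text
time_s: 15.58
tcp_pos: [0.5937, 0.0166, 0.0064]
ee_rot: [[-1.0, -0.014, -0.003], [-0.014, 1.0, -0.0], [0.003, -0.0, -1.0]]
wrist_force: [-5.9, 0.8, 2.5]
gripper_width: 0.08
gripper_force: 2.8
```

Emit:
drive_tool(
  moves=[
    {"delta_pos": [-1, 0, 0], "turn": 0, "claw": 0.08},
    {"delta_pos": [-0.5, 0, 0], "turn": 0, "claw": 0.08},
  ],
)

```text
time_s: 15.82
tcp_pos: [0.5937, 0.0166, 0.0064]
ee_rot: [[-1.0, -0.014, -0.006], [-0.014, 1.0, -0.001], [0.006, -0.001, -1.0]]
wrist_force: [-8.5, 2.3, 5.5]
gripper_width: 0.082
gripper_force: 4.1
```

The gear is seated against the rail: the tool stopped at x=0.5937 (0.594 expected) and the force rose. Withdrawing.

Emit:
drive_tool(
  moves=[
    {"delta_pos": [3, 0, 0], "turn": 0, "claw": 0.08},
    {"delta_pos": [10, 0, 0], "turn": 0, "claw": 0.08},
    {"delta_pos": [20, 0, 0], "turn": 0, "claw": 0.08},
    {"delta_pos": [30, 0, 0], "turn": 0, "claw": 0.08},
    {"delta_pos": [0, 0, -50], "turn": 0, "claw": 0.08},
    {"delta_pos": [0, 0, -60], "turn": 0, "claw": 0.08},
    {"delta_pos": [20, -55, -10], "turn": 0, "claw": 0.08},
    {"delta_pos": [20, -55, 0], "turn": 0, "claw": 0.08},
    {"delta_pos": [10, -60, 0], "turn": 0, "claw": 0.08},
    {"delta_pos": [0, -60, 0], "turn": 0, "claw": 0.08},
    {"delta_pos": [0, 0, 0], "turn": 0, "claw": 0.08},
    {"delta_pos": [0, 0, 0], "turn": 0, "claw": 0.08},
  ],
)

```text
time_s: 17.32
tcp_pos: [0.4869, -0.2149, 0.1265]
ee_rot: [[-1.0, -0.014, 0.001], [-0.014, 1.0, 0.0], [-0.001, -0.0, -1.0]]
wrist_force: [-0.4, 0.4, -0.2]
gripper_width: 0.084
gripper_force: 0.0
```

```bash
python3 - <<'E'
from h import *
d=cams.capture("top");cv2.imwrite("pics/t5.png",cv2.resize(d["color"][165:300,230:480],None,fx=3.2,fy=3.2,interpolation=cv2.INTER_CUBIC)[...,::-1])
s=monitor.sense();print(s["tcp_pos"],s["wrist_force"])
E
```

```text
[ 0.48705741 -0.21428029  0.12660954] [ 1.20247088 -0.77773547 -0.3768009 ]
```

View pics/t5.png

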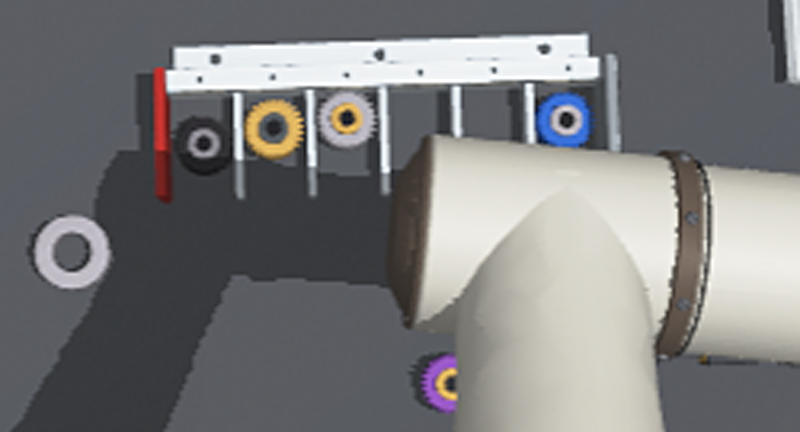

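The steel gear sits in gap 3 at crop (347,119), against the rail. Black (203,144), brass (273,128) and blue (566,120) haven't moved. Handing in.

```bash
python3 -c "
from station import ticket
print(ticket.finish_job())"
```

```text
the job is handed in; nothing more can be done
None
```

I touched the rail behind gaps 1, 2 and 3 in order from the red end, pushed the steel gear along the bench into gap 3 against the back rail, and handed the job in at about 17 s. The last picture shows the gear seated and the other gears in the rack where they were; the arm hid the plug gauge and turquoise gear, so I couldn't re-check those.

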